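Nest the square corner templates in the corner stop

TASK

Slide the two square-cornered marking templates along the table, without lifting them, into the steel corner stop, one snugly nested behind the other with corners pointing into the stop and no gaps. The round-cornered template will not nest: leave it on the table well clear of the nested pair, sliding it out of the way if it blocks the stop. Do not disturb the tape measure.

Things in the scene. Friction and masses are not known exactly. Their poses are not given: they have to be found in the camera images.
- stop: Dark steel right-angle stop screwed to the table. Two bars at 90 degrees, 104 mm long outside, 82 mm inside, 22 mm wide, 20 mm high (screw heads 22 mm). Origin: on the table at its inner corner. +x: along the bisector INTO the corner, roughly world -y (+-0.25 rad); open towards its -x. Inner faces run from the origin at +-135 degrees from +x. z up.
- corner_a: Wooden flat L, SHARP square corner; smooth lacquer, slides easily (friction 0.3); legs 80 mm long outside, 62 inside, 18 wide, 16 thick, 113 mm over the tips, 0.12 kg. Origin: underside, at the inner corner. +x: along the bisector to the outer corner, 25.5 mm ahead; legs run back at +-135 degrees. Centre of mass 12 mm behind the origin. Seated in the stop: stop-frame x = -25.5 mm; nested behind the other: -51 mm; y = 0, same heading.
- corner_b: Second template, identical to corner_a in every way. Either may be the inner one. All three templates start with +x roughly towards world -y (+-0.35 rad), and any of the three may be the one lying in front of the stop.
- round_one: The odd template: same lacquered wood, legs 18 mm wide, 16 mm thick, 0.12 kg and same tips as corner_a, but with a ROUNDED bend (outer radius 52 mm, inner 34 mm). Origin: underside, on the bisector where a sharp inner corner would be, inside the wood of the bend, whose outermost point is 4 mm ahead and inner face 14 mm behind. Straight leg ends centred at (-29, +-42) mm. +x: along the bisector towards the bend.
- tape_measure: Yellow tape measure, 69 x 68 x 31 mm, loose bystander at the left; origin under its centre. Must not be shifted.
There are look-alikes about, which are no part of the job. There is more than one size of the stop; the job needs the larger.

How it is judged:
At the end, for the whole second after the job is handed in: Both square templates lie flat, one seated in the stop (origin 25.5 mm before the stop's), one nested behind it (51 mm), within 6 mm along, 7 mm across and 0.12 rad; the round one lies flat on the table, its origin over 110 mm from both of theirs; all at rest (((x of corner_a in the frame of stop between -0.0315 and -0.0195 m and y of corner_a in the frame of stop between -0.007 and 0.007 m and angle between the x axis of each of corner_a, corner_b and the x axis of stop, either way round below 0.12 rad and x of corner_b in the frame of stop between -0.057 and -0.045 m and y of corner_b in the frame of stop between -0.007 and 0.007 m) or (x of corner_b in the frame of stop between -0.0315 and -0.0195 m and y of corner_b in the frame of stop between -0.007 and 0.007 m and angle between the x axis of each of corner_b, corner_a and the x axis of stop, either way round below 0.12 rad and x of corner_a in the frame of stop between -0.057 and -0.045 m and y of corner_a in the frame of stop between -0.007 and 0.007 m)) and height (world z) of each of corner_a, corner_b, round_one below 0.004 m and height (world z) of round_one above -0.01 m and horizontal distance between round_one and corner_a above 0.11 m and horizontal distance between round_one and corner_b above 0.11 m and linear speed of each of corner_a, corner_b, round_one below 0.01 m/s); the robot touches nothing.
It fails at once if corner_a is lifted off the table (more than 20 mm) (height (world z) of corner_a above 0.02 m).
It fails at once if corner_b is lifted off the table (more than 20 mm) (height (world z) of corner_b above 0.02 m).
It fails at once if round_one is lifted off the table (more than 20 mm) (height (world z) of round_one above 0.02 m).
It fails at once if the tape measure is shifted more than 20 mm (distance of tape_measure from where it was at the start of the episode above 0.02 m).
It also fails if it takes over 72 s, if anything falls off the work surface, if the arm or the gripper's body presses on something with over 40 N, if the wrist force passes 120 N, or if a joint passes its speed limit or range.

ROBOT

A 6-joint arm with a two-finger parallel gripper is mounted at the origin on a cart in front of the work surface, level with it; the furniture and walls round the work are solid. World frame = base frame: x ahead of the robot, y to its left, z up, the work surface at z = 0. Lengths are in m, angles in rad, forces in N, time in s.
With the tool pointing down it reaches from about 0.225 to 0.725 m from the base axis. Payload 3.1 kg.
Tool frame: the origin (TCP) lies between the finger pads; the fingertips stand 8 mm ahead of it and the grasp point (between the pads) lies 11 mm behind it; y points along the fingers, z is the direction in which the jaws open and shut, and the axes are right-handed (so a half turn about y gives the same grasp; the last joint's range is limited). The gripper opens to 85 mm and grips with 20 to 120 N. Pads are 22 mm wide; open, the fingers measure 114 mm over their backs; the gripper's body (76 mm by 85 mm) begins 54 mm behind the grasp point. The pads swing forward as they close: fully open they stand 13 mm farther back than shut.
Start: joints at [-1.306, 0.048, 0.099, 1.622, 0, 1.443], TCP at [0.201, -0.485, 0.239] pointing down, gripper open.
Joint ranges: [-2.91, 2.91], [-0.99, 1.94], [-1.21, 1.42], [-2.12, 2.29], [-1.49, 1.47], [-3.14, 3.14]. Speed limits (rad/s): [2.79, 2.79, 3.14, 3.14, 3.14, 3.14].

INTERFACE

Orientations are given as a 3x3 rotation matrix whose columns are the frame's x, y, z axes.
In Python, from cell import telemetry, vision, env, models gives the robot as it stands. The module is installed in compiled form; this text tells all that it offers.
- The arm moves only by the shell command python3 -m jog 'ROWS' [FORCE]. ROWS is JSON, a list of rows, each a list of 3 entries, a list of its own where there are three numbers: the finger opening in cm, from 0 to 8.54, then the shift along the tool's x, y, z in cm, then the turn, a rotation vector about the tool's x, y, z in rad. In form: [[jaw, [tx, ty, tz], [wx, wy, wz]], ...]. A call has 1 to 20 rows; each row is the pose to reach, as a shift and turn from the pose commanded when the call began, along the tool's axes at that moment; what a row does not reach only later rows make up. A row lasts 1/12 s, in which the tool goes at most 41.7 mm and 7.16 degrees, less where a joint would pass 70% of its speed; a pose out of reach is approached as far as the arm can. A call with a gripper value outside its range is refused whole. The fingers move at their own pace and stop on an object; FORCE is the grip in N (left out, the last holds). Time passes only in rows, so rows that repeat a pose let the fingers close. It gives the time, the measured TCP pose, the force and the opening at its end, in the units of the state.
- telemetry.state(): the state, without advancing time (a new reading comes with each control period).
- vision.read_camera(name): name is "side" or "top"; returns the picture (480x640x3 uint8, red, green, blue); there is no depth.
- vision.camera_info(name): a dict with "fx", "fy", "cx", "cy" (pixels), "rvec" (rotation vector, rad) and "tvec" (3), from world to camera coordinates, as OpenCV has them. Camera axes: x right, y down, z forward; pixel columns grow to the right and rows downward; lengths in m; the calibration is good to about 2 mm. A picture is of the moment at which its call begins. camera_info takes no time and is no camera call.
- env.sign_off(): hands the job in, once; it reports no verdict.
Trained networks look in the newest picture that a camera, given by its name, has taken for a name from the list of things; names that differ only in an ending like _2 or _b are one class to them, and where a whole thing is asked for, a point or a joint stands for the part that bears it (a point fixed in the world has none). Each returns a list of dicts, best first, with "score" (0 to 1); they miss things now and then, are a little off and sometimes report something else, mostly with a low value. They report only what shows in the picture. A call takes as long as a camera call. They do not tell look-alikes from the thing itself.
- models.spot_in(camera, thing): "xyz" ([x, y, z] in m, in world coordinates, good to about 4 mm: the middle of the surface that is visible of it).
- models.silhouettes(camera, thing): "region" (480x640 bool, what is visible of it).
The state is a dict: "time_s": time; "qpos": joint angles; "joint_velocities": joint speeds; "joint_efforts": joint torques, N m; "tcp_pos": TCP position; "eef_rot": TCP orientation; "ft_force": force on the tool from outside, world axes, zero at the start; "torque": the same for the moment, N m; "opening": finger opening in m.
Only numpy, scipy, OpenCV 4.12 (cv2) and the standard library are available. Lean on these libraries where they do the work, as an engineer would, in place of code of your own. Each camera call takes 0.05 s, during which the arm holds its last target. There are 200 camera calls.

## Working session

There is one attempt and no reset: what is moved stays moved. The work goes in short steps, Python scripts to look and compute and a shell command to move; the robot and the scene stay as the last step left them, time stands still between calls to the robot, and variables do not carry over. Pictures are saved under pics/ and viewed, about 8 in all and at most 12, crops included, and the job is handed in when it is done.

```bash
mkdir -p pics; cat > h.py <<'E'
import numpy as np, cv2
from cell import telemetry, vision, env, models
def cam(n):
    c=vision.camera_info(n); K=np.array([[c['fx'],0,c['cx']],[0,c['fy'],c['cy']],[0,0,1.]])
    return K,np.array(c['rvec'],float),np.array(c['tvec'],float)
def proj(n,P):
    K,r,t=cam(n); return cv2.projectPoints(np.array(P,float).reshape(-1,3),r,t,K,None)[0].reshape(-1,2)
def ground(n,uv,z=0.016):
    K,r,t=cam(n); R=cv2.Rodrigues(r)[0]; C=-R.T@t
    d=(R.T@np.linalg.inv(K)@np.c_[np.array(uv,float).reshape(-1,2),np.ones(len(np.array(uv).reshape(-1,2)))].T).T
    return C+d*((z-C[2])/d[:,2])[:,None]
def snap(n,f=None):
    im=vision.read_camera(n)
    if f: cv2.imwrite('pics/'+f,im[:,:,::-1])
    return im
E
python3 - <<'E'
from h import *
snap('top','t0.png');snap('side','s0.png')
for n in('top','side'):
    K,r,t=cam(n);print(n,K[0,0],-cv2.Rodrigues(r)[0].T@t)
for th in('stop','corner_a','round_one','tape_measure'):
    for d in models.silhouettes('top',th):
        m=d['region'];ys,xs=np.nonzero(m);print(th,round(d['score'],2),m.sum(),xs.mean().round(),ys.mean().round(),ground('top',[[xs.mean(),ys.mean()]])[0].round(3))
s=telemetry.state();print(s['time_s'],s['tcp_pos'],np.round(s['eef_rot'],3).tolist())
E
```

```text
top 520.9750652111514 [ 0.40958394 -0.03837095  1.39463049]
side 523.2415133489678 [ 0.42773793 -1.02238321  0.77168456]
stop 0.57 628 387.0 231.0 [ 0.542 -0.214  0.016]
stop 0.51 379 444.0 223.0 [ 0.564 -0.367  0.016]
corner_a 0.88 368 328.0 225.0 [ 0.558 -0.058  0.016]
corner_a 0.83 373 249.0 259.0 [0.465 0.151 0.016]
round_one 0.66 348 253.0 196.0 [0.634 0.143 0.016]
tape_measure 0.89 568 185.0 277.0 [0.417 0.319 0.016]
0.3 [ 0.20087765 -0.48481385  0.23889227] [[-0.924, -0.0, 0.383], [-0.383, 0.001, -0.924], [-0.0, -1.0, -0.001]]
```

View pics/t0.png

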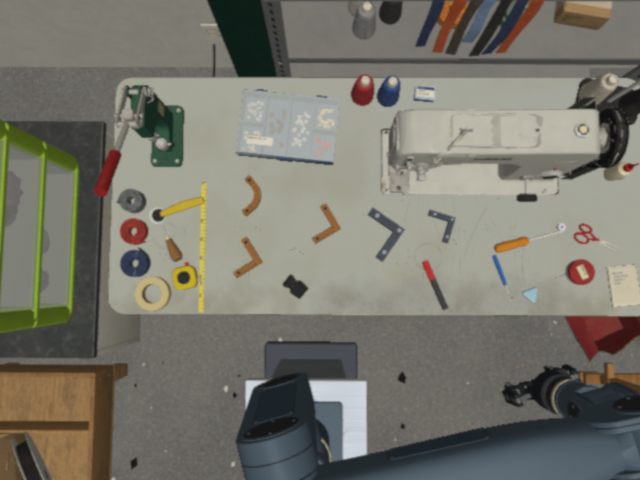

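View pics/s0.png

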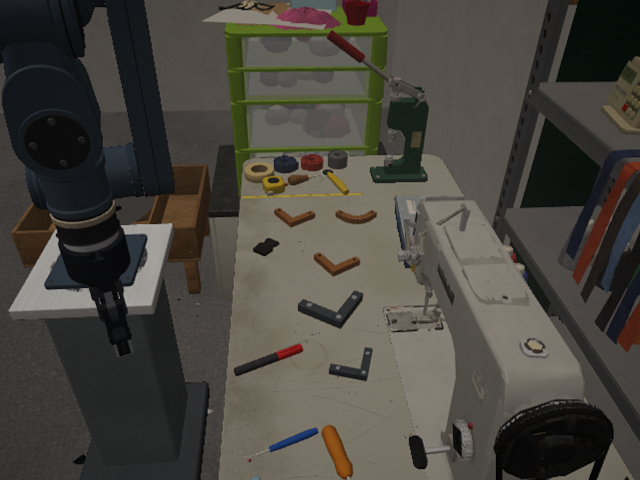

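The top view shows the round template at (253,196), the square ones at (328,225) and (249,259), and the large stop at (387,231) with its corner to the right. The smaller look-alike stop is at (444,223). The tape measure is at (185,277). The square template at (328,225) is the one in front of the stop, and the round one isn't blocking it. Next I'll fit precise poses from the outlines.

```bash
cat >> h.py <<'E'
from scipy.optimize import minimize
def Lpoly(o,w,front):  # outer leg o, width w ; frame x of outer corner = front
    i=o-w; a=np.array([-1,1])/2**.5; b=np.array([-1,-1])/2**.5
    P=[0*a,o*a,o*a+w*b,w*a+w*b,w*a+o*b,o*b]
    return np.array(P)+[front,0]
th=np.linspace(-np.pi/4,np.pi/4,9)
_c=np.array([4-52,0.]);_a=np.array([-29,42.]);_d=np.array([1,1])*9/2**.5
RND=np.vstack([_a+_d*[1,1],(_c+52*np.c_[np.cos(th),np.sin(th)])[::-1],[-29+6.4,-42-6.4],[-29-6.4,-42+6.4],_c+34*np.c_[np.cos(th),np.sin(th)],_a-_d])/1e3
SH={'corner_a':(Lpoly(.080,.018,.0255),.016),'stop':(Lpoly(.104,.022,.0311),.020),'round_one':(RND,.016)}
def world(p,P): c,s=np.cos(p[2]),np.sin(p[2]); return P@np.array([[c,s],[-s,c]])+p[:2]
S=8
def render(n,p,thing,box):
    P,h=SH[thing];W=world(p,P);x0,y0,x1,y1=box
    im=np.zeros(((y1-y0)*S,(x1-x0)*S),np.uint8)
    a=(proj(n,np.c_[W,W[:,0]*0])-[x0,y0]+.5)*S; b=(proj(n,np.c_[W,W[:,0]*0+h])-[x0,y0]+.5)*S
    q=lambda v:np.round(v*16).astype(np.int32)
    for f in[a,b]+[np.array([a[i-1],a[i],b[i],b[i-1]]) for i in range(len(a))]: cv2.fillPoly(im,[q(f)],255,shift=4)
    return cv2.resize(im,None,fx=1/S,fy=1/S,interpolation=cv2.INTER_AREA)/255.
def fit(thing,p0,masks):
    def cost(p):
        s=0
        for n,m in masks.items():
            ys,xs=np.nonzero(m);box=(xs.min()-15,ys.min()-15,xs.max()+15,ys.max()+15)
            r=render(n,p,thing,box);mm=m[box[1]:box[3],box[0]:box[2]]
            s+=((r-mm)**2).sum()/mm.sum()
        return s
    best=None
    for da in(-.25,0,.25):
        q=np.array(p0)+[0,0,da]
        sim=np.vstack([q,q+[.012,0,0],q+[0,.012,0],q+[0,0,.2]])
        r=minimize(cost,q,method='Nelder-Mead',options=dict(initial_simplex=sim,xatol=2e-4,fatol=1e-4))
        if best is None or r.fun<best.fun:best=r
    return best.x,best.fun
def locate(thing,near,cams=('top','side'),fresh=True,each=False):
    masks={}
    for n in cams:
        if fresh: vision.read_camera(n)
        L=[]
        for d in models.silhouettes(n,thing):
            ys,xs=np.nonzero(d['region']);g=ground(n,[[xs.mean(),ys.mean()]],.01)[0,:2]
            L.append((np.hypot(*(g-near[:2])),d['region']))
        L=[l for l in L if l[0]<.08]
        if L: masks[n]=min(L,key=lambda l:l[0])[1]
    out=fit(thing,near,masks)
    if each:
        for n in masks: print('   ',n,[np.round(v,4) for v in fit(thing,near,{n:masks[n]})])
    return out[0],out[1],list(masks)
def rel(p,s):
    d=p[:2]-s[:2];c,k=np.cos(s[2]),np.sin(s[2]);return np.array([c*d[0]+k*d[1],-k*d[0]+c*d[1],(p[2]-s[2]+np.pi)%(2*np.pi)-np.pi])
E
python3 - <<'E'
from h import *
R={}
for k,t,n in(('stop','stop',(.542,-.224,-1.57)),('A','corner_a',(.558,-.063,-1.57)),('B','corner_a',(.465,.145,-1.57)),('R','round_one',(.634,.13,-1.57))):
    p,f,m=locate(t,np.array(n),each=True);R[k]=p;print(k,p.round(4),round(f,3),m)
for k in'ABR':print(k,rel(R[k],R['stop']).round(4))
im=cv2.resize(snap('top')[160:300,200:440],None,fx=3.3,fy=3.3,interpolation=cv2.INTER_CUBIC)[:,:,::-1].copy()
for k,t in(('stop','stop'),('A','corner_a'),('B','corner_a'),('R','round_one')):
    W=world(R[k],SH[t][0]);q=(proj('top',np.c_[W,W[:,0]*0+SH[t][1]])-[200,160]+.5)*3.3
    cv2.polylines(im,[q.astype(int).astype(np.int32)],True,(0,255,0),1)
cv2.imwrite('pics/f0.png',im)
E
```

```text
top [array([ 0.5425, -0.2319, -1.3871]), np.float64(0.1143)]
    side [array([ 0.5441, -0.2274, -1.376 ]), np.float64(0.0583)]
stop [ 0.5425 -0.2302 -1.3867] 0.244 ['top', 'side']
    top [array([ 0.5564, -0.0685, -1.8204]), np.float64(0.0496)]
    side [array([ 0.5575, -0.0642, -1.8205]), np.float64(0.0684)]
A [ 0.5566 -0.0673 -1.8233] 0.215 ['top', 'side']
    top [array([ 0.4657,  0.1409, -1.7842]), np.float64(0.1164)]
    side [array([ 0.4663,  0.1458, -1.805 ]), np.float64(0.0974)]
B [ 0.4661  0.1423 -1.8022] 0.302 ['top', 'side']
    top [array([ 0.6362,  0.1277, -1.6566]), np.float64(0.1867)]
    side [array([ 0.6336,  0.132 , -1.7039]), np.float64(0.1317)]
R [ 0.6365  0.1286 -1.6536] 0.392 ['top', 'side']
A [-0.1576  0.0436 -0.4366]
B [-0.3803 -0.007  -0.4155]
R [-0.3356  0.1581 -0.2669]
```

View pics/f0.png

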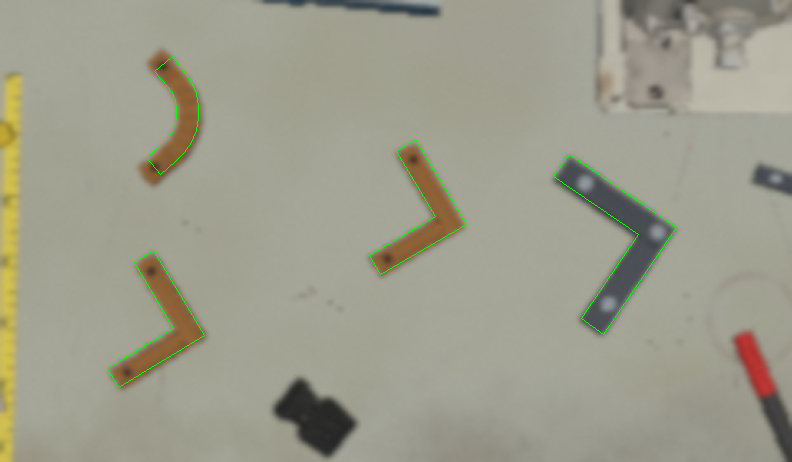

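```bash
cat >> h.py <<'E'
def go(x,y,z,jaw):
    s=telemetry.state();R=np.array(s['eef_rot']);p=np.array(s['tcp_pos'])
    j=np.radians(jaw);zz=np.array([np.cos(j),np.sin(j),0]);yy=np.array([0,0,-1.]);T=np.c_[np.cross(yy,zz),yy,zz]
    w=cv2.Rodrigues(R.T@T)[0].ravel()
    print('t',round(s['time_s'],2),'shift cm',(R.T@([x,y,z]-p)*100).round(2),'rot',w.round(3),'jaw now',np.degrees(np.arctan2(R[1,2],R[0,2])).round(1),p.round(4),'f',np.round(s['ft_force'],1),'open',round(s['opening'],4))
def leg(p,which,s,out=.009): # world point on leg centreline; which=+1/-1
    a=p[2]+which*np.radians(135);n=p[2]+which*np.radians(45)  # outward normal
    return p[:2]+s*np.array([np.cos(a),np.sin(a)])+out*np.array([np.cos(n),np.sin(n)])
E
python3 -c "
from h import *
p=np.array([.5566,-.0673,-1.8233]);
for w in(1,-1):
  a=p[2]+w*np.radians(135);print(w,np.degrees(a),leg(p,w,.025),leg(p,w,.08-.018))
g=leg(p,1,.025);go(*g,.1,-59.5);go(*g,.011,-59.5)"
```

```text
1 30.532605213797005 [ 0.58270576 -0.06235135] [ 0.61457535 -0.04355429]
-1 -239.467394786203 [ 0.53614722 -0.05033875] [ 0.51735016 -0.01846917]
t 1.15 shift cm [-51.45  13.93 -24.43] rot [ 0.   -0.14 -0.  ] jaw now -67.5 [ 0.2009 -0.485   0.2393] f [0.1 0.9 0.2] open 0.0855
t 1.15 shift cm [-51.45  22.83 -24.43] rot [ 0.   -0.14 -0.  ] jaw now -67.5 [ 0.2009 -0.485   0.2393] f [0.1 0.9 0.2] open 0.0855
```

```bash
python3 -m jog '[[4.5,[-51.45,13.9,-24.43],[0,-0.14,0]],[4.5,[-51.45,13.9,-24.43],[0,-0.14,0]],[4.5,[-51.45,13.9,-24.43],[0,-0.14,0]],[4.5,[-51.45,13.9,-24.43],[0,-0.14,0]],[4.5,[-51.45,13.9,-24.43],[0,-0.14,0]],[4.5,[-51.45,13.9,-24.43],[0,-0.14,0]],[4.5,[-51.45,13.9,-24.43],[0,-0.14,0]],[4.5,[-51.45,13.9,-24.43],[0,-0.14,0]],[4.5,[-51.45,13.9,-24.43],[0,-0.14,0]],[4.5,[-51.45,13.9,-24.43],[0,-0.14,0]],[4.5,[-51.45,13.9,-24.43],[0,-0.14,0]],[4.5,[-51.45,13.9,-24.43],[0,-0.14,0]],[4.5,[-51.45,13.9,-24.43],[0,-0.14,0]],[4.5,[-51.45,13.9,-24.43],[0,-0.14,0]],[4.5,[-51.45,13.9,-24.43],[0,-0.14,0]],[4.5,[-51.45,13.9,-24.43],[0,-0.14,0]],[4.5,[-51.45,13.9,-24.43],[0,-0.14,0]]]' 30
python3 -c "
from h import *
go(.5827,-.0624,.013,-59.5)"
```

```text
time_s: 2.57
tcp_pos: [0.5824, -0.0624, 0.1]
eef_rot: [[-0.861, -0.001, 0.509], [-0.509, -0.0, -0.861], [0.001, -1.0, -0.0]]
ft_force: [0.2, -0.4, 1.0]
opening: 0.0448
t 2.57 shift cm [-0.04  8.7   0.02] rot [0.    0.001 0.001] jaw now -59.4 [ 0.5824 -0.0624  0.1   ] f [ 0.2 -0.4  1. ] open 0.0448
```

Now I'll descend, then close.

```bash
python3 -m jog '[[4.5,[0,3,0],[0,0,0]],[4.5,[0,6,0],[0,0,0]],[4.5,[0,7.5,0],[0,0,0]],[4.5,[0,8.7,0],[0,0,0]],[4.5,[0,8.7,0],[0,0,0]],[1.5,[0,8.7,0],[0,0,0]],[1.5,[0,8.7,0],[0,0,0]],[1.5,[0,8.7,0],[0,0,0]],[1.5,[0,8.7,0],[0,0,0]],[1.5,[0,8.7,0],[0,0,0]],[1.5,[0,8.7,0],[0,0,0]],[1.5,[0,8.7,0],[0,0,0]]]' 30
python3 - <<'E'
from h import *
p,f,m=locate('corner_a',np.array([.5566,-.0673,-1.823]));print(p.round(4),f,m)
st=np.array([.5425,-.2302,-1.3867])
s=telemetry.state();g=np.array(s['tcp_pos'][:2]);jaw=np.arctan2(s['eef_rot'][1][2],s['eef_rot'][0][2])
# A heading = jaw-45deg ; origin from grasp
h=jaw-np.pi/4;print('heading by jaw',h)
E
```

```text
time_s: 3.57
tcp_pos: [0.5844, -0.063, 0.0156]
eef_rot: [[-0.861, 0.004, 0.508], [-0.508, -0.002, -0.861], [-0.002, -1.0, 0.003]]
ft_force: [-0.6, -1.7, 6.4]
opening: 0.0171
[ 0.5592 -0.0667 -1.866 ] 0.37866314585823185 ['side']
heading by jaw -1.823445526293891
```

```bash
python3 - <<'E'
from h import *
st=np.array([.5425,-.2302,-1.3867]);c=np.array([np.cos(st[2]),np.sin(st[2])])
t=np.r_[st[:2]-.060*c,st[2]];print(t);g=leg(t,1,.026);go(*g,.016,np.degrees(st[2])+45)
E
```

```text
[ 0.53151651 -0.17121388 -1.3867    ]
t 3.77 shift cm [ 7.31 -0.03  6.34] rot [-0.004 -0.437 -0.002] jaw now -59.5 [ 0.5844 -0.0631  0.0156] f [-0.5 -1.3  6.2] open 0.0167
```

```bash
python3 -m jog '[[1.5,[0.5,-0.25,0.5],[0,-0.03,0]],[1.5,[1.2,-0.25,1.1],[0,-0.08,0]],[1.5,[2,-0.25,1.7],[0,-0.13,0]],[1.5,[2.8,-0.25,2.4],[0,-0.18,0]],[1.5,[3.6,-0.25,3.1],[0,-0.23,0]],[1.5,[4.4,-0.25,3.8],[0,-0.28,0]],[1.5,[5.2,-0.25,4.5],[0,-0.33,0]],[1.5,[6,-0.25,5.2],[0,-0.38,0]],[1.5,[6.8,-0.25,5.9],[0,-0.42,0]],[1.5,[7.3,-0.25,6.34],[0,-0.437,0]],[1.5,[7.3,-0.25,6.34],[0,-0.437,0]]]'
python3 - <<'E'
from h import *
st=np.array([.5425,-.2302,-1.3867])
p,f,m=locate('corner_a',np.array([.5315,-.1712,-1.387]),each=True);print(p.round(4),f,m,rel(p,st))
go(.5,0,0,0)
im=snap('side');cv2.imwrite('pics/s1.png',cv2.resize(im[180:430,220:480],None,fx=2.3,fy=2.3)[:,:,::-1])
E
```

```text
time_s: 4.68
tcp_pos: [0.5517, -0.1551, 0.0157]
eef_rot: [[-0.566, -0.0, 0.824], [-0.824, -0.0, -0.566], [0.0, -1.0, -0.0]]
ft_force: [0.4, -0.4, -1.1]
opening: 0.0172
    side [array([ 0.531 , -0.168 , -1.3628]), np.float64(0.3272)]
[ 0.531  -0.168  -1.3628] 0.32721989518201505 ['side'] [-0.06325059  0.00011762  0.02389484]
t 4.88 shift cm [ -9.72   1.58 -12.98] rot [ 0.    -0.601 -0.   ] jaw now -34.4 [ 0.5521 -0.1535  0.0157] f [ 0.  -0.  -1.2] open 0.017
```

View pics/s1.png

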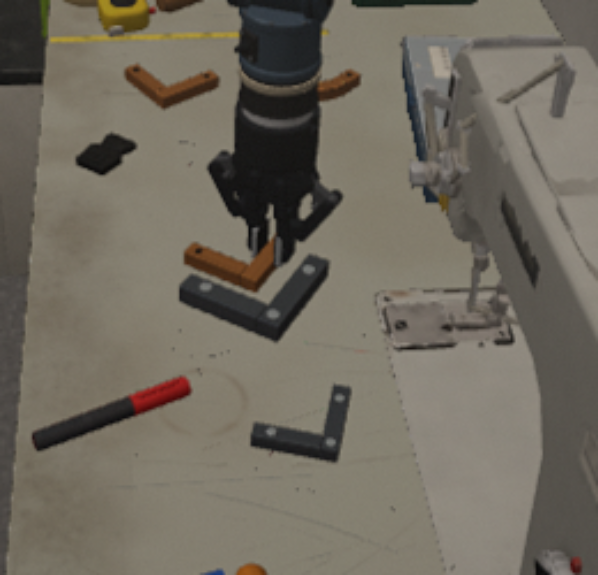

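```bash
python3 -m jog '[[3.2,[0,0,0],[0,0,0]],[3.2,[0,0,0],[0,0,0]],[3.2,[0,0,0],[0,0,0]],[3.2,[0,0,0],[0,0,0]],[3.2,[0,-1.5,0],[0,0,0]],[3.2,[0,-5,0],[0,0,0]],[3.2,[0,-7,0],[0,0,0]],[3.2,[0,-7,0],[0,0,0]]]'
python3 - <<'E'
from h import *
st=np.array([.5425,-.2302,-1.3867]);c=np.array([np.cos(st[2]),np.sin(st[2])])
p,f,m=locate('corner_a',np.array([.5315,-.1712,-1.387]),each=True);print(p.round(4),f,m,rel(p,st))
s,f,m=locate('stop',st,each=True);print(s,f)
go(*(st[:2]-.107*c),.085,10.5);go(*(st[:2]-.107*c),.013,10.5);print(telemetry.state()['qpos'],c)
E
```

```text
time_s: 5.6
tcp_pos: [0.5558, -0.1555, 0.0921]
eef_rot: [[-0.565, 0.01, 0.825], [-0.825, -0.004, -0.565], [-0.002, -1.0, 0.01]]
ft_force: [1.0, -0.2, 0.6]
opening: 0.032
    side [array([ 0.5321, -0.1674, -1.3996]), np.float64(0.0985)]
[ 0.5321 -0.1674 -1.3996] 0.09849515888384495 ['side'] [-0.06358931  0.0013122  -0.01288327]
    side [array([ 0.5437, -0.2274, -1.3899]), np.float64(0.0599)]
[ 0.54370922 -0.22737316 -1.38988945] 0.05994812764321415
t 6.0 shift cm [-0.77 -0.07 -3.94] rot [ 0.003 -0.784 -0.001] jaw now -34.4 [ 0.5511 -0.1537  0.0842] f [-0.2 -0.6 -1.1] open 0.0317
t 6.0 shift cm [-0.77  7.13 -3.92] rot [ 0.003 -0.784 -0.001] jaw now -34.4 [ 0.5511 -0.1537  0.0842] f [-0.2 -0.6 -1.1] open 0.0317
[-3.89156097e-01  1.94300153e-01 -4.98807564e-02  1.32951924e+00
  4.77186537e-05  1.78267223e+00] [ 0.18305821 -0.98310208]
```

```bash
python3 -m jog '[[0,[-0.2,0,-0.8],[0,-0.12,0]],[0,[-0.4,0,-1.6],[0,-0.24,0]],[0,[-0.6,0,-2.4],[0,-0.36,0]],[0,[-0.77,0,-3.2],[0,-0.48,0]],[0,[-0.77,0,-3.94],[0,-0.6,0]],[0,[-0.77,0,-3.94],[0,-0.72,0]],[0,[-0.77,0,-3.94],[0,-0.785,0]],[0,[-0.77,0,-3.94],[0,-0.785,0]],[0,[-0.77,2.5,-3.94],[0,-0.785,0]],[0,[-0.77,5.5,-3.94],[0,-0.785,0]],[0,[-0.77,6.9,-3.94],[0,-0.785,0]],[0,[-0.77,6.9,-3.94],[0,-0.785,0]]]'
python3 - <<'E'
from h import *
st=np.array([.5430,-.2288,-1.388]);c=np.array([np.cos(st[2]),np.sin(st[2])])
print(rel(np.r_[telemetry.state()['tcp_pos'][:2],0],st))
for d in(.058,.050):go(*(st[:2]-d*c),.015,10.5)
E
```

```text
time_s: 7.0
tcp_pos: [0.5198, -0.124, 0.0117]
eef_rot: [[0.181, -0.009, 0.983], [-0.983, 0.003, 0.181], [-0.005, -1.0, -0.008]]
ft_force: [-0.8, 0.1, -0.7]
opening: -0.0001
[-0.10728041 -0.00372714  1.388     ]
t 7.0 shift cm [ 4.93 -0.35  0.37] rot [ 0.008 -0.001 -0.005] jaw now 10.4 [ 0.5198 -0.124   0.0117] f [-0.8  0.1 -0.7] open -0.0001
t 7.0 shift cm [ 5.73 -0.36  0.37] rot [ 0.008 -0.001 -0.005] jaw now 10.4 [ 0.5198 -0.124   0.0117] f [-0.8  0.1 -0.7] open -0.0001
```

```bash
python3 -m jog '[[0,[0.4,-0.1,0.2],[0,0,0]],[0,[0.8,-0.1,0.2],[0,0,0]],[0,[1.2,-0.1,0.2],[0,0,0]],[0,[1.6,-0.1,0.2],[0,0,0]],[0,[2,-0.1,0.2],[0,0,0]],[0,[2.3,-0.1,0.2],[0,0,0]],[0,[2.6,-0.1,0.2],[0,0,0]],[0,[2.9,-0.1,0.2],[0,0,0]],[0,[3.2,-0.1,0.2],[0,0,0]],[0,[3.5,-0.1,0.2],[0,0,0]],[0,[3.8,-0.1,0.2],[0,0,0]],[0,[4.1,-0.1,0.2],[0,0,0]],[0,[4.4,-0.1,0.2],[0,0,0]],[0,[4.4,-0.1,0.2],[0,0,0]]]'
python3 - <<'E'
from h import *
st=np.array([.5437,-.2274,-1.39])
p,f,m=locate('corner_a',np.array([.539,-.203,-1.387]));print(p.round(4),f,m,rel(p,st))
go(.5,0,0,10.5)
E
```

```text
time_s: 8.17
tcp_pos: [0.5342, -0.169, 0.0178]
eef_rot: [[0.182, 0.0, 0.983], [-0.983, -0.001, 0.182], [0.001, -1.0, 0.0]]
ft_force: [-0.9, 0.1, -0.1]
opening: -0.0003
[ 0.5381 -0.1834 -1.4828] 0.09340813097753417 ['side'] [-0.044331    0.0024272  -0.09277374]
t 8.37 shift cm [-17.17   1.78  -0.26] rot [0.    0.001 0.   ] jaw now 10.5 [ 0.534  -0.1683  0.0178] f [-0.7 -0.5  0.1] open -0.0001
```

```bash
python3 -m jog '[[0,[0.3,0.2,0],[0,0,0]],[0,[0.6,0.3,0],[0,0,0]],[0,[0.9,0.3,0],[0,0,0]],[0,[1.2,0.3,0],[0,0,0]],[0,[1.4,0.3,0],[0,0,0]],[0,[1.6,0.3,0],[0,0,0]],[0,[1.8,0.3,0],[0,0,0]],[0,[1.9,0.3,0],[0,0,0]],[0,[1.9,0.3,0],[0,0,0]]]'
python3 - <<'E'
from h import *
st=np.array([.5437,-.2274,-1.39])
p,f,m=locate('corner_a',np.array([.539,-.203,-1.387]));print(p.round(4),f,m,rel(p,st))
go(.5,0,0,10.5)
E
```

```text
time_s: 9.12
tcp_pos: [0.5371, -0.1834, 0.016]
eef_rot: [[0.185, -0.0, 0.983], [-0.983, 0.008, 0.185], [-0.008, -1.0, 0.001]]
ft_force: [-3.0, 9.8, 8.6]
opening: 0.0001
[ 0.5939 -0.2984 -1.1375] 2.0 ['top', 'side'] [0.07886412 0.03662146 0.25254275]
t 9.32 shift cm [-18.69   1.73  -0.25] rot [-0.001  0.003 -0.007] jaw now 10.7 [ 0.5371 -0.1833  0.016 ] f [-2.8  8.5  9.4] open 0.0003
```

```bash
python3 - <<'E'
from h import *
st=np.array([.5437,-.2274,-1.39])
p,f,m=locate('corner_a',np.array([.539,-.203,-1.387]),cams=('side',));print(p.round(4),f,m,rel(p,st))
im=snap('side');cv2.imwrite('pics/s2.png',cv2.resize(im[220:340,270:400],None,fx=4.5,fy=4.5,interpolation=cv2.INTER_CUBIC)[:,:,::-1])
E
```

```text
[ 0.5449 -0.1877 -1.3355] 0.42973186549774106 ['side'] [-0.03884186  0.00832129  0.05454503]
```

View pics/s2.png

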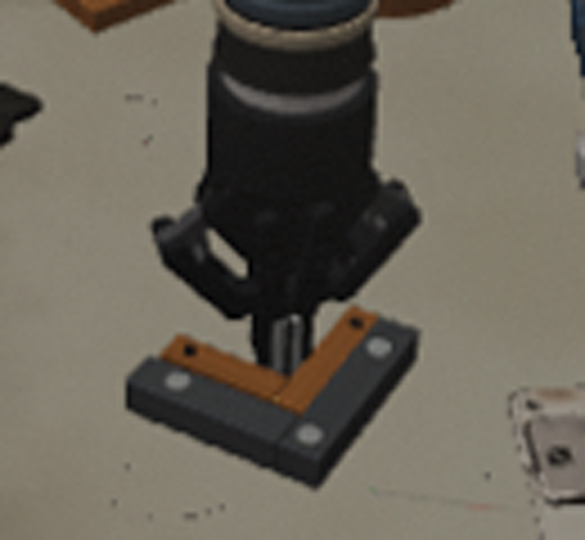

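```bash
python3 -m jog '[[0,[0.2,0,0],[0,0,0]],[0,[0.3,0,0],[0,0,0]],[0,[0,0,0],[0,0,0]],[0,[-1.5,0,0],[0,0,0]],[0,[-3,0,0],[0,0,0]],[0,[-4,-3,0],[0,0,0]],[4.5,[-6,-7,0],[0,0,0]],[4.5,[-9,-9,0],[0,0,0]],[4.5,[-13,-9,0],[0,0,0]],[4.5,[-17,-9,0],[0,0,0]],[4.5,[-17,-9,0],[0,0,0]]]'
python3 - <<'E'
from h import *
st=np.array([.5437,-.2274,-1.39])
for c in('top','side'):
    p,f,m=locate('corner_a',np.array([.539,-.203,-1.387]),cams=(c,));s,f2,_=locate('stop',st,cams=(c,));print(c,p.round(4),f,s.round(4),f2,rel(p,s))
p,f,m=locate('corner_a',np.array([.466,.142,-1.80]),each=True);print(p.round(4),f,m)
im=snap('side');cv2.imwrite('pics/s3.png',cv2.resize(im[220:340,270:400],None,fx=4.5,fy=4.5,interpolation=cv2.INTER_CUBIC)[:,:,::-1])
g=leg(p,1,.025);go(*g,.1,np.degrees(p[2])+45);go(*g,.013,np.degrees(p[2])+45)
E
```

```text
time_s: 10.38
tcp_pos: [0.5045, -0.0133, 0.1052]
eef_rot: [[0.19, -0.001, 0.982], [-0.982, 0.004, 0.19], [-0.004, -1.0, 0.0]]
ft_force: [-0.6, -0.9, -0.7]
opening: 0.0449
top [ 0.5408 -0.2012 -1.3853] 0.09472567369193667 [ 0.5423 -0.2325 -1.3844] 0.0547553396488375 [-0.03101203  0.0042687  -0.00089384]
side [ 0.5466 -0.1867 -1.2482] 0.6738047033908316 [ 0.5429 -0.2282 -1.4005] 0.02843962316571111 [-0.04026748  0.01067577  0.15229877]
    top [array([ 0.467 ,  0.1407, -1.7749]), np.float64(0.2118)]
    side [array([ 0.4646,  0.1468, -1.8554]), np.float64(0.48)]
[ 0.4661  0.1427 -1.8068] 0.7777440432180917 ['top', 'side']
t 11.03 shift cm [-16.83   0.47   1.66] rot [0.    1.204 0.   ] jaw now 10.5 [ 0.5064 -0.0204  0.1047] f [ 0.1 -0.9  1.1] open 0.045
t 11.03 shift cm [-16.83   9.17   1.67] rot [0.    1.204 0.   ] jaw now 10.5 [ 0.5064 -0.0204  0.1047] f [ 0.1 -0.9  1.1] open 0.045
```

View pics/s3.png

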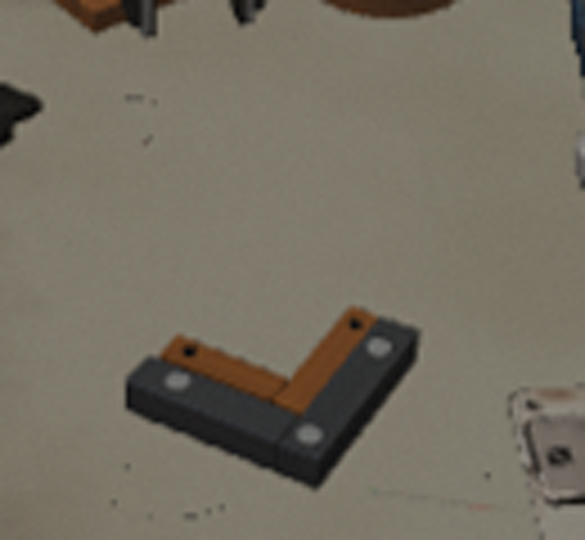

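The side view shows corner_a in the stop at crop (290,370), but the raised bars could hide a gap of a few mm. I'll check from the top.

```bash
python3 - <<'E'
from h import *
im=snap('top')[195:265,355:415];cv2.imwrite('pics/t1.png',cv2.resize(im,None,fx=9,fy=8.5,interpolation=cv2.INTER_CUBIC)[:,:,::-1])
E
```

```text
(no output)
```

View pics/t1.png

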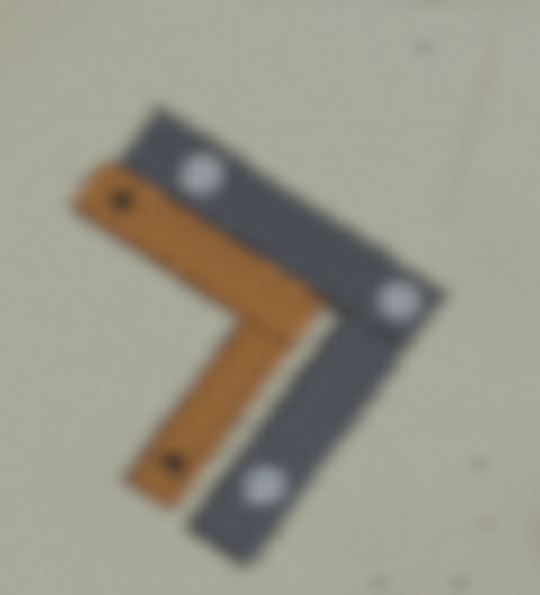

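The top view shows the upper leg of A flush. The lower leg, at crop (230,420), has a gap of about 6 mm to its bar. I'll push on that leg's inner face, along its normal.

```bash
python3 - <<'E'
from h import *
st=np.array([.5428,-.2302,-1.387]);c=np.array([np.cos(st[2]),np.sin(st[2])])
t=np.r_[st[:2]-.0255*c,st[2]]
g=leg(t,-1,.019,-.027);g2=leg(t,-1,.019,-.011);print(g,g2);go(*g,.1,-34.5);go(*g,.013,-34.5)
E
```

```text
[ 0.53775639 -0.17211657] [ 0.52870097 -0.18530745]
t 11.08 shift cm [15.5   0.47  0.32] rot [ 0.     0.785 -0.   ] jaw now 10.5 [ 0.5064 -0.0203  0.1048] f [-0.6 -0.   0.6] open 0.045
t 11.08 shift cm [15.5   9.17  0.32] rot [ 0.     0.785 -0.   ] jaw now 10.5 [ 0.5064 -0.0203  0.1048] f [-0.6 -0.   0.6] open 0.045
```

```bash
python3 -m jog '[[0,[4,0,0],[0,0.12,0]],[0,[8,0,0],[0,0.24,0]],[0,[12,0,0],[0,0.36,0]],[0,[15.5,0,0.3],[0,0.48,0]],[0,[15.5,0,0.3],[0,0.6,0]],[0,[15.5,0,0.3],[0,0.72,0]],[0,[15.5,0,0.3],[0,0.785,0]],[0,[15.5,3.5,0.3],[0,0.785,0]],[0,[15.5,7,0.3],[0,0.785,0]],[0,[15.5,9,0.3],[0,0.785,0]],[0,[15.5,9,0.3],[0,0.785,0]]]'
python3 -c "
from h import *
go(.5378,-.1721,.013,-34.5);go(.5287,-.1853,.014,-34.5)"
```

```text
time_s: 12.0
tcp_pos: [0.5351, -0.1708, 0.0104]
eef_rot: [[-0.566, -0.006, 0.825], [-0.825, 0.003, -0.566], [0.001, -1.0, -0.006]]
ft_force: [0.6, 0.9, -0.3]
opening: -0.0003
t 12.0 shift cm [-0.04 -0.26  0.3 ] rot [0.006 0.001 0.001] jaw now -34.5 [ 0.5351 -0.1708  0.0104] f [ 0.6  0.9 -0.3] open -0.0003
t 12.0 shift cm [ 1.56 -0.36  0.29] rot [0.006 0.001 0.001] jaw now -34.5 [ 0.5351 -0.1708  0.0104] f [ 0.6  0.9 -0.3] open -0.0003
```

```bash
python3 -m jog '[[0,[0.3,-0.1,0.1],[0,0,0]],[0,[0.6,-0.1,0.2],[0,0,0]],[0,[0.8,-0.1,0.2],[0,0,0]],[0,[1,-0.1,0.2],[0,0,0]],[0,[1.2,-0.1,0.2],[0,0,0]],[0,[1.35,-0.1,0.2],[0,0,0]],[0,[1.5,-0.1,0.2],[0,0,0]],[0,[1.65,-0.1,0.2],[0,0,0]],[0,[1.75,-0.1,0.2],[0,0,0]],[0,[1.85,-0.1,0.2],[0,0,0]]]'
python3 -c "
from h import *
go(.5287,-.1853,.014,-34.5)"
```

```text
time_s: 12.83
tcp_pos: [0.5296, -0.187, 0.016]
eef_rot: [[-0.565, 0.002, 0.825], [-0.825, 0.003, -0.565], [-0.003, -1.0, 0.0]]
ft_force: [3.3, 5.4, 0.6]
opening: 0.0001
t 12.83 shift cm [-0.09  0.2  -0.17] rot [-0.     0.002 -0.003] jaw now -34.4 [ 0.5296 -0.187   0.016 ] f [3.3 5.4 0.6] open 0.0001
```

```bash
python3 -m jog '[[0,[0.15,0,0],[0,0,0]],[0,[0.3,0,0],[0,0,0]],[0,[0.3,0,0],[0,0,0]],[0,[-1,0,0],[0,0,0]],[0,[-1.5,0,0],[0,0,0]],[0,[-1.5,-3,0],[0,0,0]],[0,[-1.5,-7,0],[0,0,0]],[4.5,[-5,-9,0],[0,0,0]],[4.5,[-9,-9,0],[0,0,0]],[4.5,[-13,-9,0],[0,0,0]],[4.5,[-13,-9,0],[0,0,0]]]'
python3 - <<'E'
from h import *
st=np.array([.5437,-.2274,-1.39])
for c in('top',):
    p,f,m=locate('corner_a',np.array([.539,-.203,-1.387]),cams=(c,));s,f2,_=locate('stop',st,cams=(c,));print(c,p.round(4),f,s.round(4),f2,rel(p,s))
im=snap('top')[195:265,355:415];cv2.imwrite('pics/t2.png',cv2.resize(im,None,fx=7,fy=7,interpolation=cv2.INTER_CUBIC)[:,:,::-1])
p=np.array([.466,.1425,-1.80]);g=leg(p,1,.025);go(*g,.1,np.degrees(p[2])+45)
E
```

```text
time_s: 13.75
tcp_pos: [0.6057, -0.0756, 0.1065]
eef_rot: [[-0.56, 0.004, 0.828], [-0.828, 0.002, -0.56], [-0.003, -1.0, 0.002]]
ft_force: [-0.9, -1.8, -1.0]
opening: 0.0449
top [ 0.5371 -0.2059 -1.391 ] 0.04974155641495353 [ 0.5419 -0.2312 -1.3918] 0.06504906508901576 [-0.02574525 -0.00019098  0.00078261]
t 14.0 shift cm [-12.75   0.52 -22.03] rot [0.001 0.413 0.002] jaw now -34.5 [ 0.6014 -0.0817  0.1052] f [-0.4  0.   0.2] open 0.0449
```

View pics/t2.png

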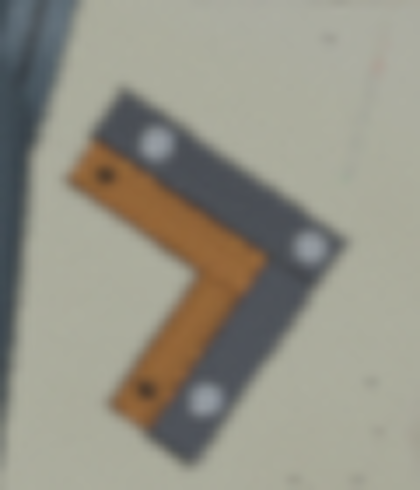

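A is now seated: −25.7 mm along, −0.2 mm across, 0.001 rad, with no gap in the picture. Next is template B.

```bash
python3 -m jog '[[4.5,[-2,0,-3.5],[0,0.1,0]],[4.5,[-4,0,-7],[0,0.2,0]],[4.5,[-6,0,-10.5],[0,0.3,0]],[4.5,[-8,0,-14],[0,0.41,0]],[4.5,[-10.5,0,-18],[0,0.413,0]],[4.5,[-12.75,0,-22],[0,0.413,0]],[4.5,[-12.75,0,-22],[0,0.413,0]],[4.5,[-12.75,0,-22],[0,0.413,0]]]'
python3 -c "
from h import *
p=np.array([.466,.1425,-1.80]);g=leg(p,1,.025);go(*g,.0145,np.degrees(p[2])+45)"
```

```text
time_s: 14.67
tcp_pos: [0.4913, 0.1498, 0.1057]
eef_rot: [[-0.847, -0.001, 0.531], [-0.531, -0.0, -0.847], [0.001, -1.0, -0.0]]
ft_force: [0.5, -0.7, 0.1]
opening: 0.045
t 14.67 shift cm [0.03 9.12 0.19] rot [0.    0.003 0.001] jaw now -57.9 [0.4913 0.1498 0.1057] f [ 0.5 -0.7  0.1] open 0.045
```

```bash
python3 -m jog '[[4.5,[0,3,0.1],[0,0,0]],[4.5,[0,6,0.15],[0,0,0]],[4.5,[0,8,0.15],[0,0,0]],[4.5,[0,9.05,0.15],[0,0,0]],[4.5,[0,9.05,0.15],[0,0,0]],[1.5,[0,9.05,0.15],[0,0,0]],[1.5,[0,9.05,0.15],[0,0,0]],[1.5,[0,9.05,0.15],[0,0,0]],[1.5,[0,9.05,0.15],[0,0,0]],[1.5,[0,9.05,0.15],[0,0,0]],[1.5,[0,9.05,0.15],[0,0,0]],[1.5,[0,9.05,0.15],[0,0,0]]]' 30
python3 - <<'E'
from h import *
st=np.array([.5425,-.2302,-1.389]);c=np.array([np.cos(st[2]),np.sin(st[2])])
t=np.r_[st[:2]-.088*c,st[2]];print(t);g=leg(t,1,.026);go(*g,.016,np.degrees(st[2])+45)
print(leg(np.array([.466,.1425,-1.80]),1,.026))
E
```

```text
time_s: 15.67
tcp_pos: [0.4956, 0.1474, 0.0172]
eef_rot: [[-0.849, 0.004, 0.528], [-0.528, -0.0, -0.849], [-0.003, -1.0, 0.002]]
ft_force: [0.5, -1.4, 6.3]
opening: 0.0169
[ 0.5265899 -0.1436502 -1.389    ]
t 15.67 shift cm [10.    0.15 26.13] rot [-0.003 -0.41  -0.003] jaw now -58.1 [0.4956 0.1474 0.0172] f [ 0.5 -1.4  6.3] open 0.0169
[0.49283265 0.14858348]
```

```bash
python3 -m jog '[[1.5,[0.3,-0.2,0.8],[0,0,0]],[1.5,[0.9,-0.2,2.2],[0,-0.03,0]],[1.5,[1.5,-0.2,3.9],[0,-0.06,0]],[1.5,[2.2,-0.2,5.7],[0,-0.09,0]],[1.5,[2.9,-0.2,7.5],[0,-0.12,0]],[1.5,[3.6,-0.2,9.3],[0,-0.15,0]],[1.5,[4.3,-0.2,11.1],[0,-0.18,0]],[1.5,[5,-0.2,12.9],[0,-0.21,0]],[1.5,[5.7,-0.2,14.7],[0,-0.24,0]],[1.5,[6.4,-0.2,16.5],[0,-0.27,0]],[1.5,[7,-0.2,18.3],[0,-0.3,0]],[1.5,[7.7,-0.2,20.1],[0,-0.33,0]],[1.5,[8.4,-0.2,21.9],[0,-0.36,0]],[1.5,[9,-0.2,23.5],[0,-0.385,0]],[1.5,[9.5,-0.2,24.8],[0,-0.4,0]],[1.5,[9.9,-0.2,25.8],[0,-0.41,0]],[1.5,[10,-0.2,26.1],[0,-0.41,0]],[1.5,[10,-0.2,26.1],[0,-0.41,0]]]'
python3 - <<'E'
from h import *
st=np.array([.5425,-.2302,-1.389])
p,f,m=locate('corner_a',np.array([.5266,-.1437,-1.389]),cams=('side',));print(p.round(4),f,m,rel(p,np.array([.5437,-.2274,-1.39])))
go(.5,0,0,0)
E
```

```text
time_s: 17.17
tcp_pos: [0.5467, -0.128, 0.0173]
eef_rot: [[-0.569, -0.0, 0.822], [-0.822, -0.0, -0.569], [0.0, -1.0, -0.0]]
ft_force: [-0.3, -0.9, 1.3]
opening: 0.0171
[ 0.5258 -0.142  -1.3612] 0.2485425238283783 ['side'] [-0.0872675  -0.00223103  0.02875953]
t 17.27 shift cm [ -7.8    1.73 -11.05] rot [ 0.    -0.604  0.   ] jaw now -34.6 [ 0.5466 -0.127   0.0173] f [ 0.  -0.8  0.8] open 0.0171
```

```bash
python3 -m jog '[[1.5,[0.5,0,0],[0,0,0]],[1.5,[1,0,0],[0,0,0]],[1.5,[1.5,0,0],[0,0,0]],[1.5,[1.9,0,0],[0,0,0]],[1.5,[2.2,0,0],[0,0,0]],[1.5,[2.4,0,0],[0,0,0]],[1.5,[2.5,0,0],[0,0,0]]]'
python3 - <<'E'
from h import *
p,f,m=locate('corner_a',np.array([.5128,-.164,-1.389]),cams=('side',));print(p.round(4),f,m,rel(p,np.array([.5437,-.2274,-1.39])))
go(.5,0,0,0)
E
```

```text
time_s: 17.85
tcp_pos: [0.5331, -0.1463, 0.0173]
eef_rot: [[-0.568, 0.002, 0.823], [-0.823, 0.004, -0.568], [-0.004, -1.0, -0.001]]
ft_force: [2.8, 6.7, 0.4]
opening: 0.0167
[ 0.5184 -0.1536 -1.1522] 0.695246488251453 ['side'] [-0.0771309  -0.01162657  0.23781363]
t 17.95 shift cm [-10.16   1.77 -11.03] rot [-0.001 -0.603 -0.004] jaw now -34.6 [ 0.5331 -0.1463  0.0173] f [1.9 3.6 0.3] open 0.0168
```

```bash
python3 -m jog '[[3,[0,0,0],[0,0,0]],[3,[0,0,0],[0,0,0]],[3,[0,0,0],[0,0,0]],[3,[0,0,0],[0,0,0]],[3,[0,-1.5,0],[0,0,0]],[0,[0,-5,0],[0,0,0]],[0,[0,-5,-1.5],[0,0,0]],[0,[0.5,-5,-3.4],[0,0,0]],[0,[0.5,-5,-3.4],[0,0,0]],[0,[0.5,-2.5,-3.4],[0,0,0]],[0,[0.5,0.2,-3.4],[0,0,0]],[0,[0.5,0.2,-3.4],[0,0,0]]]'
python3 - <<'E'
from h import *
for c in('top','side'):
  p,f,m=locate('corner_a',np.array([.5128,-.164,-1.389]),cams=(c,));print(c,p.round(4),f,m,rel(p,np.array([.5419,-.2312,-1.39])))
go(.5,0,0,-34.5)
im=snap('side');cv2.imwrite('pics/s4.png',cv2.resize(im[220:340,270:400],None,fx=4.5,fy=4.5,interpolation=cv2.INTER_CUBIC)[:,:,::-1])
E
```

```text
time_s: 18.95
tcp_pos: [0.4975, -0.131, 0.0099]
eef_rot: [[-0.568, -0.009, 0.823], [-0.823, 0.003, -0.568], [0.003, -1.0, -0.009]]
ft_force: [-1.4, 1.0, -1.6]
opening: -0.0
top [ 0.5128 -0.164  -1.639 ] 0.0 [] [-0.07133725 -0.01654226 -0.249     ]
side [ 0.5134 -0.1593 -1.3598] 0.1576760668647099 ['side'] [-0.07586523 -0.01514997  0.03016822]
t 19.15 shift cm [-10.78   1.64  -7.78] rot [-0.002 -0.002 -0.   ] jaw now -34.6 [ 0.5027 -0.1329  0.0165] f [ 0.3  0.9 -0.2] open 0.0001
```

View pics/s4.png

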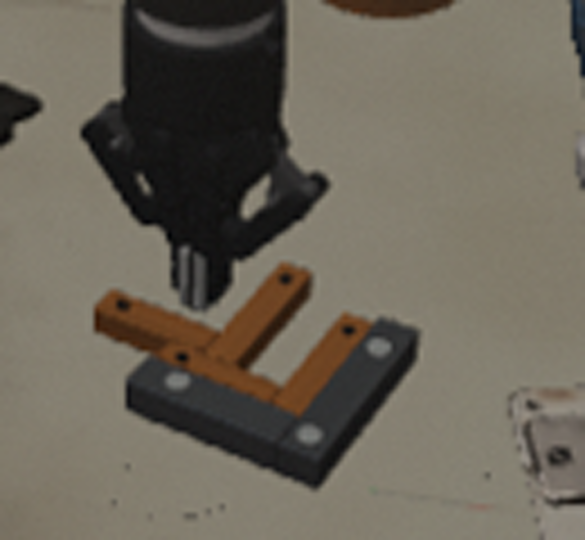

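The side view shows B's lower leg flush against A, at crop (200,350). What's left is an even gap of about 26 mm to the upper leg, so I'll push along the tool's +z.

```bash
python3 -m jog '[[0,[0,0.1,0.5],[0,0,0]],[0,[0,0.1,0.9],[0,0,0]],[0,[0,0.1,1.3],[0,0,0]],[0,[0,0.1,1.6],[0,0,0]],[0,[0,0.1,1.9],[0,0,0]],[0,[0,0.1,2.2],[0,0,0]],[0,[0,0.1,2.5],[0,0,0]],[0,[0,0.1,2.8],[0,0,0]],[0,[0,0.1,3],[0,0,0]],[0,[0,0.1,3.2],[0,0,0]],[0,[0,0.1,3.4],[0,0,0]],[0,[0,0.1,3.5],[0,0,0]]]'
python3 - <<'E'
from h import *
p,f,m=locate('corner_a',np.array([.5328,-.179,-1.389]),cams=('side',));print(p.round(4),f,m,rel(p,np.array([.5437,-.2274,-1.39])))
go(.5,0,0,-34.5)
E
```

```text
time_s: 20.2
tcp_pos: [0.5308, -0.1524, 0.0143]
eef_rot: [[-0.568, 0.0, 0.823], [-0.823, -0.0, -0.568], [0.0, -1.0, 0.0]]
ft_force: [-0.0, 0.3, 0.6]
opening: -0.0001
[ 0.5443 -0.1885 -1.3488] 0.6547183357571502 ['side'] [-0.0381538   0.00762006  0.04119904]
t 20.3 shift cm [-10.8    1.42 -11.19] rot [-0.    -0.002  0.   ] jaw now -34.6 [ 0.5307 -0.1525  0.0143] f [ 0.4 -0.5  0.4] open -0.0001
```

```bash
python3 -m jog '[[0,[0,0.1,0.2],[0,0,0]],[0,[0,0.1,0.4],[0,0,0]],[0,[0,0.1,0.6],[0,0,0]],[0,[0,0.1,0.8],[0,0,0]],[0,[0,0.1,0.8],[0,0,0]]]'
python3 - <<'E'
from h import *
go(.5,0,0,-34.5)
im=np.vstack([cv2.resize(snap(c)[y:y+75,x:x+110],None,fx=5,fy=4,interpolation=cv2.INTER_CUBIC) for c,x,y in(('top',330,195),('side',280,260))]);cv2.imwrite('pics/b5.png',im[:,:,::-1])
E
```

```text
time_s: 20.72
tcp_pos: [0.5339, -0.1548, 0.013]
eef_rot: [[-0.568, -0.007, 0.823], [-0.823, 0.004, -0.568], [0.001, -1.0, -0.008]]
ft_force: [-8.0, 5.3, 8.0]
opening: -0.0
t 20.72 shift cm [-10.82   1.39 -11.57] rot [ 0.008 -0.001  0.001] jaw now -34.6 [ 0.5339 -0.1548  0.013 ] f [-8.   5.3  8. ] open -0.0
```

View pics/b5.png

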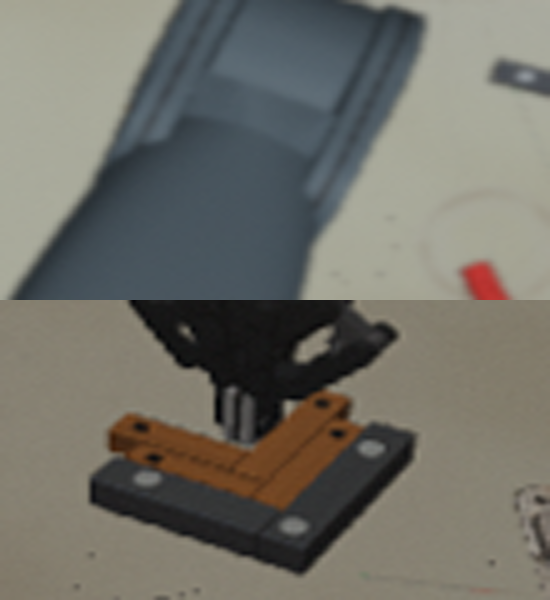

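The side part of the picture shows the two templates nested, and contact force is 9.6 N. I'll retreat and check from the top.

```bash
python3 -m jog '[[0,[0,0,0.1],[0,0,0]],[0,[0,0,-0.8],[0,0,0]],[0,[0,0,-1.5],[0,0,0]],[0,[0,-3,-1.5],[0,0,0]],[0,[0,-7,-1.5],[0,0,0]],[0,[0,-10,-4],[0,0,0]],[0,[-2,-10,-8],[0,0,0]],[0,[-4,-10,-12],[0,0,0]],[0,[-4,-10,-16],[0,0,0]],[0,[-4,-10,-18],[0,0,0]],[0,[-4,-10,-18],[0,0,0]]]'
python3 - <<'E'
from h import *
print(telemetry.state()['tcp_pos'])
s,f,_=locate('stop',np.array([.542,-.2312,-1.39]),cams=('top',));print(s,f)
for d in models.silhouettes('top','corner_a'):
    ys,xs=np.nonzero(d['region']);print(round(d['score'],2),len(xs),xs.mean(),ys.mean())
for x in(.0255,.051):
    n=np.r_[s[:2]-x*np.array([np.cos(s[2]),np.sin(s[2])]),s[2]];p,f,m=locate('corner_a',n,cams=('top',));print(p.round(4),f,rel(p,s))
p,f,m=locate('round_one',np.array([.6365,.1286,-1.65]),cams=('top',));print('R',p,f)
im=snap('top')
cv2.imwrite('pics/t6.png',cv2.resize(im[190:270,340:420],None,fx=7,fy=7,interpolation=cv2.INTER_CUBIC)[:,:,::-1])
E
```

```text
time_s: 21.73
tcp_pos: [0.408, -0.019, 0.1127]
eef_rot: [[-0.565, -0.002, 0.825], [-0.825, 0.001, -0.565], [0.0, -1.0, -0.002]]
ft_force: [0.6, -0.1, -0.1]
opening: -0.0002
[ 0.40799935 -0.01901783  0.11267656]
[ 0.54109467 -0.23183591 -1.39806378] 0.16850084825824782
0.75 347 379.38040345821327 234.23342939481267
0.55 423 369.53664302600475 235.8132387706856
[ 0.5366 -0.2061 -1.3901] 0.20081029513254578 [-2.60988413e-02  1.75351567e-05  7.92319707e-03]
[ 0.5332 -0.1799 -1.3893] 0.07651530845077018 [-0.05255555  0.00116221  0.00871748]
R [ 0.63745873  0.12752253 -1.60613443] 0.20513905732521875
```

View pics/t6.png

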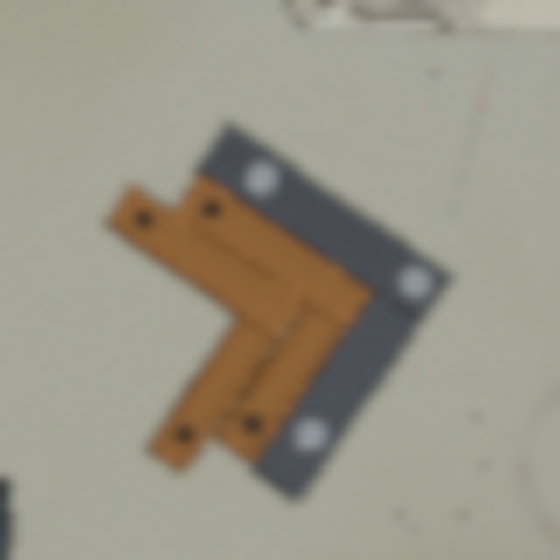

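```bash
python3 -c "
from h import *
print([ (d['xyz'],d['score']) for d in models.spot_in('top','tape_measure')][:1]); env.sign_off()"
```

```text
[([0.4181, 0.3148, 0.029], 0.65)]
the job is handed in; nothing more can be done
```

Both square templates are nested in the large stop and the job is handed in, at about 22 s of the 72 s allowed. I slid each one over the table gripped by one leg, let go, and pushed it home with closed fingers.

**Final check from the top camera, relative to the stop:**

| Template | Along (target) | Across | Angle off |
|---|---|---|---|
| Seated | −26.1 mm (−25.5) | 0.0 mm | 0.008 rad |
| Nested behind it | −52.6 mm (−51) | 1.2 mm | 0.009 rad |

All of these are within tolerance. The picture shows both templates flush apart from a thin line, about 1 mm, along the lower leg between them.

- **Bystanders:** I moved neither the round template nor the tape measure. The round one is over 0.3 m from the pair. The tape measure was detected at its starting place.
- **Corrected:** the first diagonal push on the first template left a gap of about 6 mm on one leg. A second push square to that leg closed it.
- **Disagreed:** side-camera fits of the templates inside the stop were poor because the view is partly blocked. The two cameras also differ by about 4 mm, so I relied on the top camera for the final numbers.

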